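Tap out the tall prefilter and hold the drying box open

ROBOT

A 6-joint arm with a two-finger parallel gripper is mounted at the origin on the work surface. World frame = base frame: x ahead of the robot, y to its left, z up, the work surface at z = 0. Lengths are in mm, angles in degrees, forces in N, time in s.
With the tool pointing down it reaches from about 350 to 850 mm from the base axis. Payload 8.1 kg.
Tool frame: the origin (TCP) lies midway between the tips of the shut fingers; the grasp point (between the pads) lies 19 mm behind it; z points along the fingers, y is the line along which they close (so a half turn about z gives the same grasp; the last joint's range is limited). The gripper opens to 85 mm and grips with 20 to 120 N. Pads are 22 mm wide; open, the fingers measure 114 mm over their backs; the gripper's body (76 mm by 85 mm) begins 54 mm behind the grasp point. The pads swing forward as they close: fully open they stand 13 mm farther back than shut.
Start: joints at [61.284, 7.471, 85.268, -0, 87.261, -4.893], TCP at [242.333, 548.89, 204.092] pointing down, gripper open.
Joint ranges: [-169.43, 169.43], [-51.17, 129.36], [1.28, 143.12], [-76.62, 256.62], [0, 156.53], [-152.29, 152.29]. Speed limits (degrees/s): [136.94, 136.94, 159.86, 180, 180, 180].

INTERFACE

Orientations are given as [roll, pitch, yaw] about the fixed x, y, z axes, in that order (R = Rz(yaw) Ry(pitch) Rx(roll)).
In Python, from bench import r, optics, workorder gives the robot as it stands.
- The arm moves only by the tool hand_motion, called after "Request:" by a JSON object that holds its "method" and its "body". Schema: {"type":"object","properties":{"ticks":{"type":"array","items":{"type":"number"},"minItems":7,"maxItems":56},"force":{"type":"number"},"only":{"type":"string"},"quiet":{"type":"boolean"},"lines":{"type":"string"}},"required":["ticks"],"additionalProperties":false}. ticks is one flat list of numbers that holds 1 to 8 rows one after another, with no inner brackets; each row has 7 numbers: a rotation vector rx, ry, rz in degrees, then dx, dy, dz in m, then the finger opening in mm; each row is the pose to reach, as a shift and turn from the pose commanded when the call began, along the tool's axes at that moment; what a row does not reach only later rows make up. A row lasts 1/8 s, in which the tool goes at most 62.5 mm and 10.7 degrees, less where a joint would pass 70% of its speed; a pose out of reach is approached as far as the arm can. The fingers move at their own pace and stop on an object; force is the grip in N (left out, the last holds). Time passes only in rows, so rows that do not move let the fingers close. The tool returns the time, the measured TCP pose, the force, the opening and the grip force at its end. only (a regular expression) keeps the lines of the reply that match it, lines (a string "A,B") keeps lines A to B, and quiet returns only ok. Input that does not fit is refused with a message, and nothing moves.
- r.sense(): the state, without advancing time (a new reading comes with each control period).
- optics.snapshot(name): name is "side" or "top"; returns a dict with "pixels" (420x560x3 uint8, blue, green, red), "fx", "fy", "cx", "cy" (pixels), "pose" (4x4, takes a point from camera to world coordinates). Camera axes: x right, y up, looking along -z (the intrinsics and any distortion apply to the point x, -y, -z); pixel columns grow to the right and rows downward; lengths in mm; the calibration is good to about 2 mm. A picture is of the moment at which its call begins. There is no depth.
- workorder.hand_in(): hands the job in; it is judged then, once.
The state is a dict: "time": time; "joint_pos": joint angles; "qd": joint speeds; "joint_efforts": joint torques, N m; "tool_pos": TCP position; "tcp_rot": TCP orientation; "ft_force": force on the tool from outside, world axes, zero at the start; "wrist_torque": the same for the moment, N m; "finger_gap": finger opening in mm; "grip_force": force on a finger pad.
Only numpy, scipy, OpenCV 4.12 (cv2) and the standard library are available. Lean on these libraries where they do the work, as an engineer would, in place of code of your own. Each camera call takes 0.05 s, during which the arm holds its last target. There are 200 camera calls.

TASK

Take the tallest of the three mesh prefilters off the turntable, tip it to about 40 degrees over the green tapping mat and keep it there for a second, then bring it level and stand it upright in the aluminium tray. Then lift the lid of the white drying box and finish while still holding it steady at 50 degrees open, carried by the gripper alone and not propped on anything, so that a colleague can load the box; the lid falls shut by itself, so do not let go. Leave the other two prefilters, the brush and the clear shroud where they are.

Things in the scene. Friction and masses are not known exactly. Their poses are not given: they have to be found in the camera images.
- filter_tall: the tallest mesh prefilter, loose, on the turntable: an upright grey mesh drum 68 mm in diameter and 75 mm tall with a round knob 22 mm in diameter and 36 mm tall standing on the middle of its top (111 mm in all); about 0.12 kg. Origin at the centre of its underside, z up along its axis
- filter_tall_knob (a point): middle of the tall prefilter's knob: on its axis, 93 mm above its underside, 18 mm above the drum's top
- filter_wide: bystander: low wide mesh prefilter, drum 86 mm in diameter and 40 mm tall, with the same knob; loose on the turntable. Origin at the centre of its underside
- filter_small: bystander: low narrow mesh prefilter, drum 68 mm in diameter and 40 mm tall, with the same knob; loose on the turntable. Origin at the centre of its underside
- turntable: lazy Susan: a round wooden plate 256 mm in diameter that can turn stiffly on a fixed black foot; its top is 24 mm above the bench. The three prefilters stand evenly spaced, 80 mm from its axis, in any order. Origin on the axis at bench level
- mat: green silicone tapping mat, fixed flat on the bench against the tiled backsplash: 180 mm (x) by 200 mm (y), 5 mm thick. Origin at the centre of its underside. The backsplash is 58 mm high and stands just beyond the mat's far (+x) edge
- tray: shallow open aluminium tray, loose, 0.5 kg: 180 mm (its x) by 170 mm (its y), 18 mm high, walls and floor 3 mm. Origin at the centre of its underside
- box: white filter drying box, fixed: 180 mm deep (its x), 220 mm wide (its y), 110 mm high, open on top under its lid. Origin at the centre of its underside; its front faces its own -x. The lid is a flat panel 180 x 220 x 8 mm hinged along the top of the far (+x) wall
- box_lid (a joint): opening angle of the drying box's lid in rad: 0 shut (level), grows as the front edge rises, stop at 1.35. No spring or stay: the lid (about 0.32 kg) falls shut from any angle
- box_hinge (a point): middle of the lid's hinge line, at the top of the box's far wall: 90 mm along the box's +x from its origin and 110 mm above the bench. The hinge line runs along the box's y; this point's axes are the box's
- lid_tongue (a point): grip point on the lid's aluminium tongue: a flat bar 26 mm wide (along the hinge line), 12 mm thick, sticking out 65 mm from the middle of the lid's front edge, in the lid's plane. Point in mid-bar, 35 mm beyond the edge, 215 mm from the hinge line, 6 mm above it when shut. Gripped by its side faces, the tongue pivots between the pads as the lid swings
- brush: bystander: slim grey dusting brush, 180 mm long, lying loose on the bench. Origin on the bench under its middle, x along it
- shroud: bystander: clear cyclone shroud, an open transparent cup 92 mm in diameter narrowing to 72 mm at its mouth, 115 mm tall, loose. Origin at the centre of its underside
There are look-alikes about, which are no part of the job. What is shaped like the tray but turquoise is not meant. Leave any red look-alike of the filter_tall alone.

How it is judged:
By the outcome, as a careful person would: the job done as asked, in the order asked, and still so for the second after the job is handed in, while the arm keeps its last pose, push and grip.
It also fails if it takes over 64 s, if anything falls off the work surface, if the arm or the gripper's body presses on something with over 40 N, if the wrist force passes 120 N, or if a joint passes its speed limit or range.

## Working session

There is one attempt and no reset: what is moved stays moved. The work goes in short steps, Python scripts to look and compute and a tool call to move; the robot and the scene stay as the last step left them, time stands still between calls to the robot, and variables do not carry over. Pictures are saved under pics/ and viewed, at most 13 in all, crops included, and the job is handed in when it is done.

```bash
ls; mkdir -p pics; python3 - <<'E'
from bench import r, optics, workorder
import cv2,numpy as np
print(r.sense())
for n in("side","top"):
    s=optics.snapshot(n); cv2.imwrite(f"pics/{n}0.png",s["pixels"]); print(n,{k:(np.round(v,3).tolist() if k=="pose" else v) for k,v in s.items() if k!="pixels"})
E
```

```text
pics
{'time': 0.0, 'joint_pos': array([ 6.12825234e+01,  7.51498972e+00,  8.53277611e+01,  3.67168942e-04,
        8.72615722e+01, -4.89273399e+00]), 'qd': array([ 0.06461744,  0.00912187,  0.01892174, -0.00762393,  0.09360729,
       -0.10210537]), 'joint_efforts': array([ 4.40968925e-04, -5.69399321e+01, -5.00552416e+01, -1.38982459e-04,
        1.51069608e-02,  9.25361223e-05]), 'tool_pos': array([242.05578009, 548.3668332 , 203.06025801]), 'tcp_rot': array([-1.79896088e+02, -9.26314968e-03,  1.56175231e+02]), 'ft_force': array([-0.24317465,  0.15228072, -0.27836873]), 'wrist_torque': array([ 0.04131012, -0.0167199 , -0.01289344]), 'grip_force': 0.0, 'finger_gap': 85.80384981617505}
side {'fx': 380.76790348522684, 'fy': 380.76790348522684, 'cx': 284.3341279965248, 'cy': 208.46701524918268, 'pose': [[0.818, 0.383, -0.429, -141.549], [-0.575, 0.522, -0.63, -873.703], [-0.017, 0.762, 0.648, 1004.332], [0.0, 0.0, 0.0, 1.0]]}
top {'fx': 397.5313246336374, 'fy': 397.5313246336374, 'cx': 274.3510936352006, 'cy': 209.46771769324778, 'pose': [[0.013, 0.992, -0.126, 302.261], [-1.0, 0.014, 0.012, 8.061], [0.014, 0.125, 0.992, 1456.474], [0.0, 0.0, 0.0, 1.0]]}
```

View pics/side0.png

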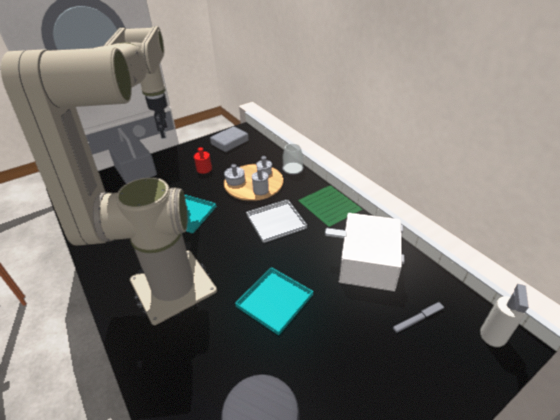

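View pics/top0.png

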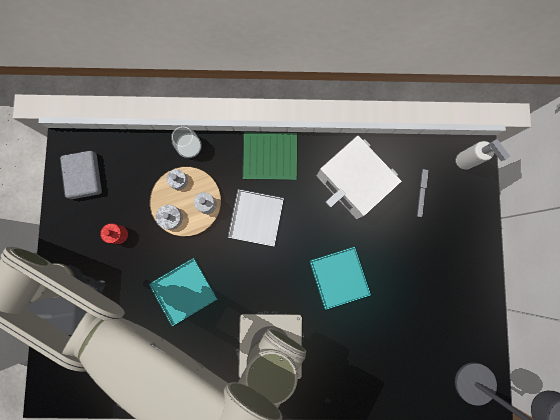

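Side view: red look-alike at (203,160), turntable at (254,181) with drums at (235,176), (261,183) and (264,167), green mat (330,205), grey tray (277,220), turquoise trays (275,300) and (197,212), box (372,250) with its tongue at (335,233), brush (418,318), shroud (293,158). Top view: knobs near (205,202), (169,216) and (177,180), mat (270,156), tray (256,218), box (359,177) with its tongue at (335,199).

The candidates for the tall prefilter are top (205,202)/side (261,183), top (169,216)/side (235,176) and top (177,180)/side (264,167). The first looks tallest and narrow. I'll check this with a crop and by measurement.

```bash
cat > h.py <<'E'
import numpy as np,cv2
from scipy.spatial.transform import Rotation as Ro
def ray(s,u,v):
    P=s["pose"]; d=np.array([(u-s["cx"])/s["fx"],-(v-s["cy"])/s["fy"],-1.]); return P[:3,3],P[:3,:3]@d
def onz(s,u,v,z):
    o,d=ray(s,u,v); return o+d*(z-o[2])/d[2]
def proj(s,p):
    q=s["pose"][:3,:3].T@(np.asarray(p,float)-s["pose"][:3,3]); return s["cx"]-s["fx"]*q[0]/q[2], s["cy"]+s["fy"]*q[1]/q[2]
def tri(s1,a,s2,b):
    o1,d1=ray(s1,*a);o2,d2=ray(s2,*b);d1/=np.linalg.norm(d1);d2/=np.linalg.norm(d2)
    t=np.linalg.lstsq(np.c_[d1,-d2],o2-o1,rcond=None)[0]; p=o1+t[0]*d1;q=o2+t[1]*d2
    return (p+q)/2,np.linalg.norm(p-q)
E
python3 - <<'E'
from h import *; from bench import optics
S=optics.snapshot("side");T=optics.snapshot("top");np.set_printoptions(precision=1,suppress=True)
def cr(s,u,v,w,k): return cv2.resize(s["pixels"][v-w:v+w,u-w:u+w],(k,k),interpolation=cv2.INTER_CUBIC)
cv2.imwrite("pics/c1.png",np.hstack([cr(S,254,178,33,400),cr(T,186,202,40,400)]))
def blobs(s,m,z,name,amin=150):
    cs,_=cv2.findContours(m,cv2.RETR_EXTERNAL,cv2.CHAIN_APPROX_NONE)
    for c in cs:
        if cv2.contourArea(c)>amin:
            W=np.array([onz(s,*p,z)[:2] for p in c[:,0]+0.],np.float32); (cx,cy),(w,h),a=cv2.minAreaRect(W)
            print(name,cv2.boundingRect(c),"c",np.array([cx,cy]),"wh",np.array([w,h]),"a %.1f"%a, "corners",cv2.boxPoints(((cx,cy),(w,h),a)).round().tolist())
for n,s in(("S",S),("T",T)):
    hsv=cv2.cvtColor(s["pixels"],cv2.COLOR_BGR2HSV)
    I=lambda lo,hi:cv2.inRange(hsv,lo,hi)
    blobs(s,I((50,80,40),(80,255,255)),5,n+" mat")
    blobs(s,I((8,60,100),(28,255,255)),24,n+" table")
    g=I((0,0,140),(180,60,255)); g=cv2.morphologyEx(g,cv2.MORPH_CLOSE,np.ones((3,3)))
    blobs(s,g,18,n+" white18"); 
    blobs(s,g,118,n+" white118")
E
```

```text
S mat (298, 186, 64, 41) c [683.   11.3] wh [203.2 178.2] a 89.7 corners [[593.0, -90.0], [772.0, -91.0], [773.0, 112.0], [594.0, 113.0]]
S table (0, 263, 26, 43) c [-434.2  300.4] wh [ 20.7 247.4] a 13.4 corners [[-473.0, 418.0], [-416.0, 178.0], [-395.0, 182.0], [-453.0, 423.0]]
S table (224, 164, 60, 36) c [508.7 306.3] wh [262.9 245.4] a 25.2 corners [[338.0, 361.0], [442.0, 139.0], [680.0, 251.0], [575.0, 473.0]]
S table (0, 162, 39, 21) c [-324.8 1015. ] wh [104.9 155.1] a 89.5 corners [[-403.0, 963.0], [-248.0, 962.0], [-247.0, 1067.0], [-402.0, 1068.0]]
S table (174, 106, 67, 23) c [579.7 941.2] wh [250.  314.2] a 90.0 corners [[423.0, 816.0], [737.0, 816.0], [737.0, 1066.0], [423.0, 1066.0]]
S white18 (394, 303, 49, 27) c [ 549.3 -557.1] wh [ 18.8 175.6] a 82.8 corners [[461.0, -555.0], [635.0, -577.0], [638.0, -559.0], [463.0, -537.0]]
S white18 (0, 276, 20, 88) c [-451.5  185.2] wh [354.4  52.4] a 84.7 corners [[-494.0, 11.0], [-442.0, 6.0], [-409.0, 359.0], [-461.0, 364.0]]
S white18 (130, 274, 22, 38) c [-86.1  19.6] wh [ 46.6 164.3] a 0.0 corners [[-109.0, 102.0], [-109
[... 7547 characters left out ...]
681.5 -695.5] wh [ 66.5 131.5] a 12.6 corners [[635.0, -639.0], [663.0, -767.0], [728.0, -752.0], [700.0, -624.0]]
T white118 (317, 136, 85, 83) c [ 578.4 -282.4] wh [220.1 251.3] a 42.6 corners [[412.0, -264.0], [583.0, -449.0], [744.0, -300.0], [574.0, -115.0]]
T white118 (173, 133, 28, 24) c [690.  293.8] wh [79.9 83.5] a 31.2 corners [[634.0, 309.0], [677.0, 237.0], [746.0, 279.0], [702.0, 350.0]]
T white118 (0, 94, 560, 299) c [377.6 -38.6] wh [ 999. 1966.] a 0.7 corners [[-134.0, 938.0], [-109.0, -1028.0], [889.0, -1015.0], [865.0, 951.0]]
T white118 (0, 0, 560, 76) c [1113.7  -28.6] wh [ 288.8 1990.1] a 0.0 corners [[969.0, 966.0], [969.0, -1024.0], [1258.0, -1024.0], [1258.0, 966.0]]
```

View pics/c1.png

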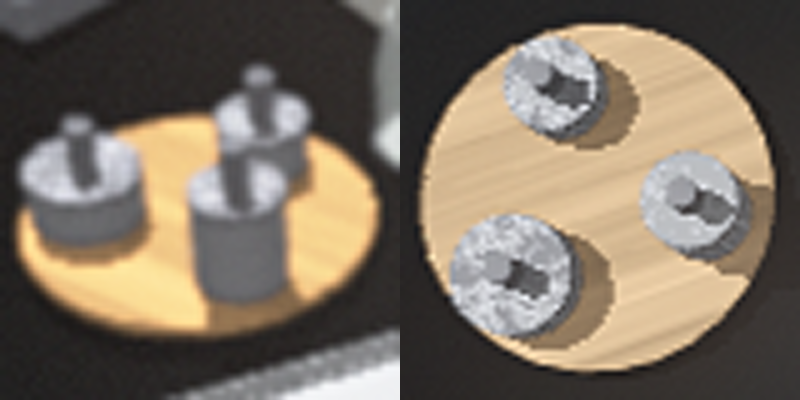

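The crop shows three prefilters. Top (169,216)/side (235,176) is wide and low. Top (177,180)/side (264,167) is narrow and low. Top (205,202)/side (261,183) is narrow and clearly taller, with the same knob, so it is the one meant; the red one at top (113,233) is a look-alike. In the top view it works out at (498,238), 79 mm from the turntable axis, and the three drum centres average to the turntable centre. The side view differs by about 6 mm, so I'll check from close by against the gripper.

```bash
cat >> h.py <<'E'
def rel(pos,rpy):
    from bench import r
    s=r.sense(); A=Ro.from_euler("xyz",s["tcp_rot"],degrees=True); B=Ro.from_euler("xyz",rpy,degrees=True)
    rv=(A.inv()*B).as_rotvec(degrees=True); d=A.inv().apply(np.array(pos)-s["tool_pos"])
    print("rel rot",rv.round(1),"d",d.round(1),"|",np.linalg.norm(d).round(0),"at",s["tool_pos"].round(1),s["tcp_rot"].round(1))
E
python3 - <<'E'
from h import *
rel([498,238,200],[180,0,116])
from bench import optics
S=optics.snapshot("side");T=optics.snapshot("top")
print("knobtop z, T", onz(T,202.4,200.4,135),"S",onz(S,260.3,170,135),tri(S,(260.3,170),T,(202.4,200.4)))
# tcp projected
from bench import r
p=r.sense()["tool_pos"]; print(proj(S,p),proj(T,p))
E
```

```text
rel rot [-0.1  0.  40.2] d [-359.5 -180.8    3.6] | 402.0 at [242.1 548.6 203.4] [-179.9   -0.   156.2]
knobtop z, T [496.83729994 233.79916008 135.        ] S [493.45245403 222.79680276 135.        ] (array([499.17070161, 234.86320775, 125.79031552]), np.float64(2.2012747353560362))
(np.float64(166.0647503822438), np.float64(140.82093994294064)) (np.float64(93.72220070751939), np.float64(277.09710652590405))
```

Units first: shifts go in m. So -135 mm is -0.135, -40 mm is -0.04.

Request:
{"method": "hand_motion", "body": {"ticks": [0, 0, 3, -0.025, -0.012, 0, 50, 0, 0, 10, -0.08, -0.04, 0, 50, 0, 0, 16, -0.135, -0.068, 0, 50, 0, 0, 22, -0.19, -0.096, 0, 50, 0, 0, 28, -0.245, -0.124, 0, 50, 0, 0, 34, -0.3, -0.152, 0.002, 50, 0, 0, 38, -0.34, -0.171, 0.004, 50, 0, 0, 40, -0.36, -0.181, 0.004, 50], "force": 40}}

```text
time: 1.3
tool_pos: [499.8, 235.6, 199.9]
tcp_rot: [-180.0, 0.0, 115.9]
ft_force: [-1.0, 0.4, -0.3]
finger_gap: 50.1
grip_force: 0.0
```

```bash
python3 - <<'E'
from h import *
from bench import optics,r
S=optics.snapshot("side");T=optics.snapshot("top")
s=r.sense();p=s["tool_pos"]; print(p,s["tcp_rot"],s["finger_gap"],proj(S,p),proj(T,p))
def cr(s,u,v,w,k): return cv2.resize(s["pixels"][v-w:v+w,u-w:u+w],(k,k),interpolation=cv2.INTER_CUBIC)
cv2.imwrite("pics/c2.png",np.hstack([cr(S,258,165,40,400),cr(T,200,200,40,400)]))
E
```

```text
[499.81133691 235.83547837 199.91603753] [-1.79989440e+02  3.49523846e-02  1.15959932e+02] 50.02825245113464 (np.float64(258.9311414499941), np.float64(154.24798175155044)) (np.float64(198.41777319416684), np.float64(196.45596086472153))
```

View pics/c2.png

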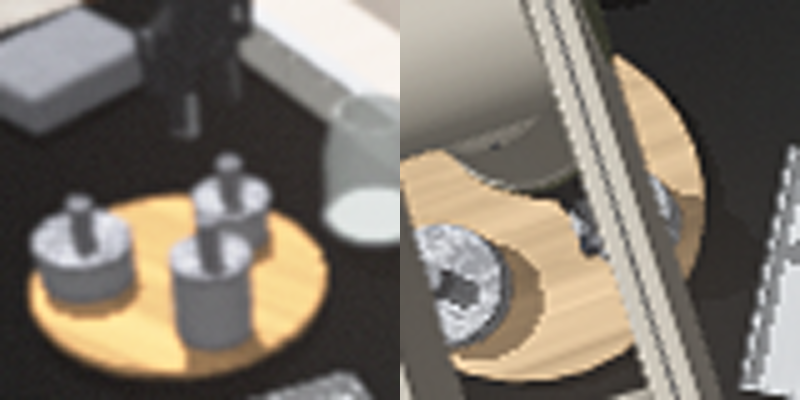

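The side crop shows the open fingers straight above the tall drum (knob top at about (259,169), fingertips near (255,152) and (264,145)). I'll go lower and compare them there.

Request:
{"method": "hand_motion", "body": {"ticks": [0, 0, 0, 0, 0, 0.015, 50, 0, 0, 0, 0, 0, 0.035, 50, 0, 0, 0, 0, 0, 0.05, 50, 0, 0, 0, 0, 0, 0.055, 50, 0, 0, 0, 0, 0, 0.055, 50], "force": 40}}

```text
time: 2.02
tool_pos: [498.1, 238.0, 144.5]
tcp_rot: [-179.9, -0.0, 116.2]
ft_force: [0.6, 0.5, 0.0]
finger_gap: 50.2
grip_force: 0.0
```

```bash
python3 - <<'E'
from h import *
from bench import optics,r
S=optics.snapshot("side")
s=r.sense();p=s["tool_pos"]; R=Ro.from_euler("xyz",s["tcp_rot"],degrees=True)
f=lambda p:((np.array(proj(S,p))-(240,140))*10).round(0)
print(p,"tcp",f(p),"tips",f(p+R.apply([0,25,-5])),f(p+R.apply([0,-25,-5])),"knobtop pred",f([498,236,135]),"drumtop",f([498,236,99]),"bottom",f([498,236,24]))
I=S["pixels"][140:190,240:290]; I=cv2.resize(I,(500,500),interpolation=cv2.INTER_CUBIC)
I=(255*(I/255.)**.5).astype(np.uint8); cv2.imwrite("pics/c3.png",I)
E
```

```text
[498.62395728 238.14517337 145.32276695] tcp [192. 257.] tips [223. 216.] [158. 278.] knobtop pred [195. 281.] drumtop [200. 354.] bottom [211. 499.]
```

View pics/c3.png

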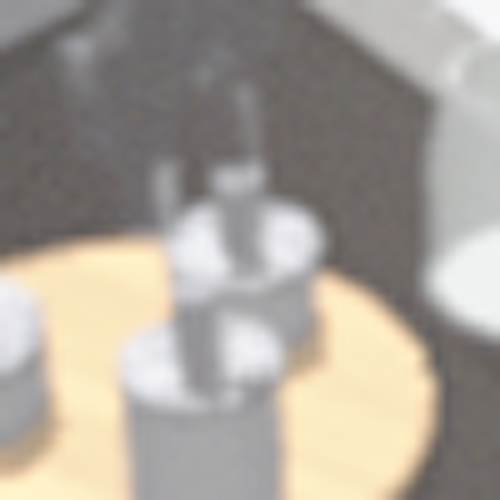

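The drum-top centre at crop (203,362) is within 1 px of the prediction (200,354), and the fingers straddle the knob line. I'll go down and grip.

To row units: 40 mm is 0.04, 20 mm is 0.02.

Request:
{"method": "hand_motion", "body": {"ticks": [0, 0, 0, 0, 0, 0.01, 50, 0, 0, 0, 0, 0, 0.02, 50, 0, 0, 0, 0, 0, 0.03, 50, 0, 0, 0, 0, 0, 0.037, 50, 0, 0, 0, 0, 0, 0.04, 50, 0, 0, 0, 0, 0, 0.04, 15, 0, 0, 0, 0, 0, 0.04, 15, 0, 0, 0, 0, 0, 0.04, 15], "force": 50}}

```text
time: 3.08
tool_pos: [498.9, 238.0, 105.7]
tcp_rot: [180.0, 0.0, 116.2]
ft_force: [-0.9, -0.9, 1.9]
finger_gap: 17.7
grip_force: 48.8
```

Request:
{"method": "hand_motion", "body": {"ticks": [0, 0, 0, 0, 0, 0, 15, 0, 0, 0, 0, 0, 0, 15], "force": 50}}

```text
time: 3.32
tool_pos: [498.9, 238.0, 105.7]
tcp_rot: [180.0, 0.0, 116.2]
ft_force: [-1.9, -1.4, 4.6]
finger_gap: 17.6
grip_force: 49.3
```

The gap is 17.7 mm on a 22 mm knob, so the grip is probably off-axis. I'll look.

```bash
python3 - <<'E'
from h import *
from bench import optics,r
S=optics.snapshot("side");T=optics.snapshot("top")
s=r.sense();p=s["tool_pos"];print(s["wrist_torque"])
f=lambda p:((np.array(proj(S,p))-(235,130))*10).round(0)
print("tcp",f(p),f(p+[0,0,19]))
I=S["pixels"][130:190,235:295]; I=cv2.resize(I,(600,600),interpolation=cv2.INTER_CUBIC)
I=(255*(I/255.)**.5).astype(np.uint8); cv2.imwrite("pics/c4.png",I)
E
```

```text
[-0.12611868  0.25131019 -0.03095236]
tcp [248. 438.] [246. 399.]
```

View pics/c4.png

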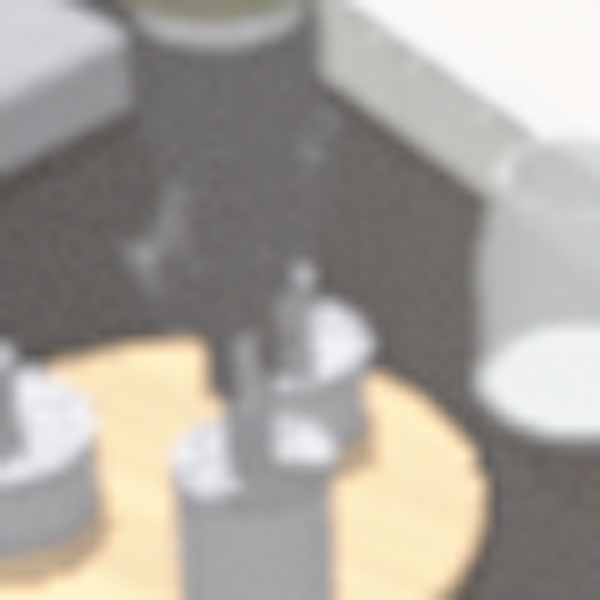

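The drum-top centre at crop (255,452) is within 1 px of the point below the TCP, so the grip is centred; the small gap is probably finger or pad compliance. I'll lift a little and check the gap and force.

To row units: -3 mm is -0.003, -88 mm is -0.088.

Request:
{"method": "hand_motion", "body": {"ticks": [0, 0, 0, 0, 0, -0.003, 15, 0, 0, 0, 0, 0, -0.01, 15, 0, 0, 0, 0, 0, -0.022, 15, 0, 0, 0, 0, 0, -0.04, 15, 0, 0, 0, 0, 0, -0.058, 15, 0, 0, 0, 0, 0, -0.075, 15, 0, 0, 0, 0, 0, -0.085, 15, 0, 0, 0, 0, 0, -0.088, 15], "force": 60}}

```text
time: 4.42
tool_pos: [499.0, 238.0, 194.1]
tcp_rot: [179.9, 0.0, 116.2]
ft_force: [-0.6, -0.7, -1.8]
finger_gap: 16.6
grip_force: 58.7
```

```bash
python3 - <<'E'
from h import *
from bench import optics,r
s=r.sense();p=s["tool_pos"];S=optics.snapshot("side");R=Ro.from_euler("xyz",s["tcp_rot"],degrees=True)
b=np.array(proj(S,p-[0,0,50])); u0,v0=(b-30).astype(int); print(u0,v0,s["finger_gap"],s["wrist_torque"])
f=lambda p:((np.array(proj(S,p))-(u0,v0))*10).round(0)
print("tcp",f(p),"drumtop if 6 below",f(p-[0,0,7]),"bottom",f(p-[0,0,82]))
I=cv2.resize(S["pixels"][v0:v0+60,u0:u0+60],(600,600),interpolation=cv2.INTER_CUBIC)
cv2.imwrite("pics/c5.png",(255*(I/255.)**.5).astype(np.uint8))
rel([690,12,230],[180,0,91])
E
```

```text
229 135 16.586629137302 [0.00649797 0.04299494 0.03691185]
tcp [295. 203.] drumtop if 6 below [296. 219.] bottom [308. 375.]
rel rot [ 0.  -0.  25.2] d [-287.2   72.   -36.2] | 298.0 at [498.8 238.  193.7] [180.    0.  116.2]
```

View pics/c5.png

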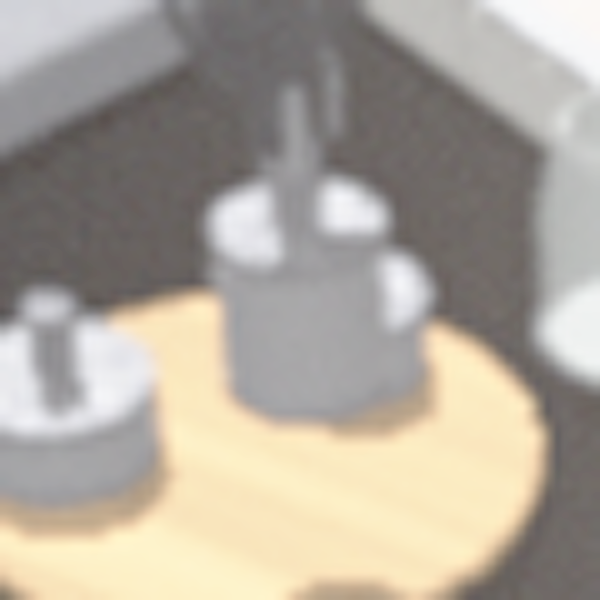

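It is lifted and hangs level (drum top at crop (297,220), bottom at about (300,410)). Next I carry it over the mat.

Request:
{"method": "hand_motion", "body": {"ticks": [0, 0, 2, -0.015, 0.002, -0.005, 15, 0, 0, 5, -0.05, 0.008, -0.008, 15, 0, 0, 9, -0.095, 0.015, -0.008, 15, 0, 0, 13, -0.145, 0.023, -0.008, 15, 0, 0, 17, -0.195, 0.031, -0.008, 15, 0, 0, 21, -0.24, 0.038, -0.008, 15, 0, 0, 24, -0.265, 0.042, -0.008, 15, 0, 0, 25, -0.272, 0.043, -0.008, 15], "force": 60}}

```text
time: 5.48
tool_pos: [657.4, 10.2, 200.0]
tcp_rot: [-179.9, 0.0, 90.9]
ft_force: [-0.1, 0.4, -1.5]
finger_gap: 16.8
grip_force: 58.8
```

```bash
python3 - <<'E'
from h import *
rel([655,12,180],[180,0,91])
E
```

```text
rel rot [-0.1  0.  -0.1] d [ 1.9 -2.3 20. ] | 20.0 at [657.4  10.2 200. ] [-179.9    0.    90.9]
```

Request:
{"method": "hand_motion", "body": {"ticks": [-2, 0, 0, 0, 0, 0.003, 15, -7, 0, 0, 0, 0, 0.008, 15, -13, 0, 0, 0, 0, 0.014, 15, -20, 0, 0, 0, 0, 0.02, 15, -27, 0, 0, 0, 0, 0.02, 15, -33, 0, 0, 0, 0, 0.02, 15, -38, 0, 0, 0, 0, 0.02, 15, -40, 0, 0, 0, 0, 0.02, 15], "force": 60}}

```text
time: 6.48
tool_pos: [655.2, 13.4, 179.2]
tcp_rot: [140.0, -0.0, 91.2]
ft_force: [-0.6, -0.7, -2.2]
finger_gap: 17.2
grip_force: 58.9
```

```bash
python3 - <<'E'
from h import *
from bench import optics,r
s=r.sense();p=s["tool_pos"];S=optics.snapshot("side")
u0,v0=(np.array(proj(S,p))-[35,25]).astype(int); R=Ro.from_euler("xyz",s["tcp_rot"],degrees=True)
f=lambda p:((np.array(proj(S,p))-(u0,v0))*8).round(0)
print("drumtop",f(p+R.apply([0,0,7])),"bottom",f(p+R.apply([0,0,82])))
I=cv2.resize(S["pixels"][v0:v0+70,u0:u0+70],(560,560),interpolation=cv2.INTER_CUBIC)
cv2.imwrite("pics/c6.png",(255*(I/255.)**.5).astype(np.uint8))
E
```

```text
drumtop [292. 208.] bottom [359. 269.]
```

View pics/c6.png

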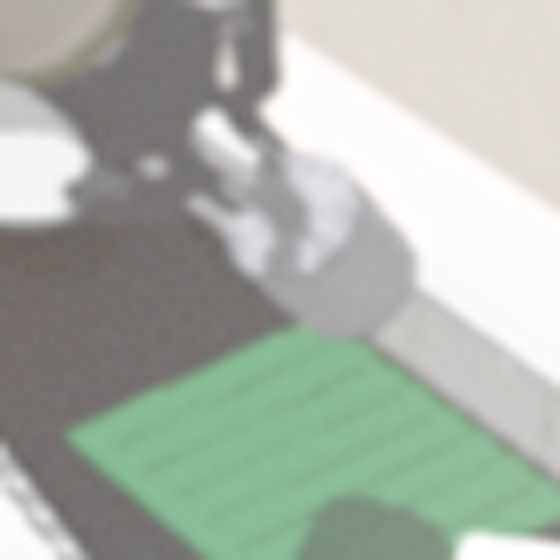

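The picture shows the drum tipped with the tool: top at crop (290,215), bottom at (365,285), with its shadow on the mat. I'll hold there, then bring it level.

Request:
{"method": "hand_motion", "body": {"ticks": [0, 0, 0, 0, 0, 0, 15, 0, 0, 0, 0, 0, 0, 15, 0, 0, 0, 0, 0, 0, 15, 0, 0, 0, 0, 0, 0, 15, 0, 0, 0, 0, 0, 0, 15, 0, 0, 0, 0, 0, 0, 15, 0, 0, 0, 0, 0, 0, 15, 0, 0, 0, 0, 0, 0, 15], "force": 60}}

```text
time: 7.52
tool_pos: [657.1, 12.8, 181.1]
tcp_rot: [140.0, 0.0, 91.2]
ft_force: [-0.7, -0.2, -2.2]
finger_gap: 16.6
grip_force: 58.9
```

Request:
{"method": "hand_motion", "body": {"ticks": [0, 0, 0, 0, 0, 0, 15, 0, 0, 0, 0, 0, 0, 15, 0, 0, 0, 0, 0, 0, 15, 0, 0, 0, 0, 0, 0, 15]}}

```text
time: 8.02
tool_pos: [657.2, 12.8, 181.2]
tcp_rot: [140.0, 0.0, 91.2]
ft_force: [-0.6, -0.1, -1.1]
finger_gap: 16.8
grip_force: 58.9
```

Request:
{"method": "hand_motion", "body": {"ticks": [2, 0, 0, 0, 0, 0, 15, 7, 0, 0, 0, 0, 0, 15, 13, 0, 0, 0, 0, 0, 15, 20, 0, 0, 0, 0, 0, 15, 27, 0, 0, 0, 0, 0, 15, 33, 0, 0, 0, 0, 0, 15, 38, 0, 0, 0, 0, 0, 15, 40, 0, 0, 0, 0, 0, 15]}}

```text
time: 9.02
tool_pos: [658.0, 12.8, 180.7]
tcp_rot: [-179.9, -0.0, 91.2]
ft_force: [-0.8, 0.1, -2.4]
finger_gap: 16.8
grip_force: 59.0
```

```bash
python3 - <<'E'
from h import *
rel([452,57,150],[180,0,97])
E
```

```text
rel rot [-0.1 -0.  -5.8] d [  48.5 -205.    31.1] | 213.0 at [658.   12.8 180.7] [-179.9   -0.    91.2]
```

Request:
{"method": "hand_motion", "body": {"ticks": [0, 0, -1, 0.002, -0.01, 0, 15, 0, 0, -2, 0.01, -0.04, 0.004, 15, 0, 0, -3, 0.018, -0.078, 0.01, 15, 0, 0, -4, 0.027, -0.118, 0.017, 15, 0, 0, -5, 0.036, -0.155, 0.024, 15, 0, 0, -6, 0.043, -0.185, 0.029, 15, 0, 0, -6, 0.047, -0.2, 0.031, 15, 0, 0, -6, 0.048, -0.205, 0.031, 15]}}

```text
time: 10.02
tool_pos: [450.0, 56.8, 149.9]
tcp_rot: [179.9, 0.0, 97.2]
ft_force: [0.1, 0.6, -0.8]
finger_gap: 17.0
grip_force: 59.1
```

```bash
python3 - <<'E'
from h import *
from bench import optics,r
S=optics.snapshot("side");T=optics.snapshot("top")
hsv=cv2.cvtColor(S["pixels"],cv2.COLOR_BGR2HSV)
rel([452,57,86.5],[180,0,97])
s=r.sense();print(s["tool_pos"],s["tcp_rot"])
I=cv2.resize(S["pixels"][160:260,230:330],(600,600),interpolation=cv2.INTER_CUBIC);cv2.imwrite("pics/c7.png",I)
p=s["tool_pos"]; print("foot below",(np.array(proj(S,[p[0],p[1],3]))-(230,160))*6)
E
```

```text
rel rot [0.1 0.  0.2] d [ 0.3  0.9 63.9] | 64.0 at [451.1  56.6 150.4] [179.9   0.   97.2]
[451.0643756   56.59985624 150.39220395] [1.79906384e+02 1.15437182e-02 9.72042368e+01]
foot below [275.13818879 366.7238713 ]
```

View pics/c7.png

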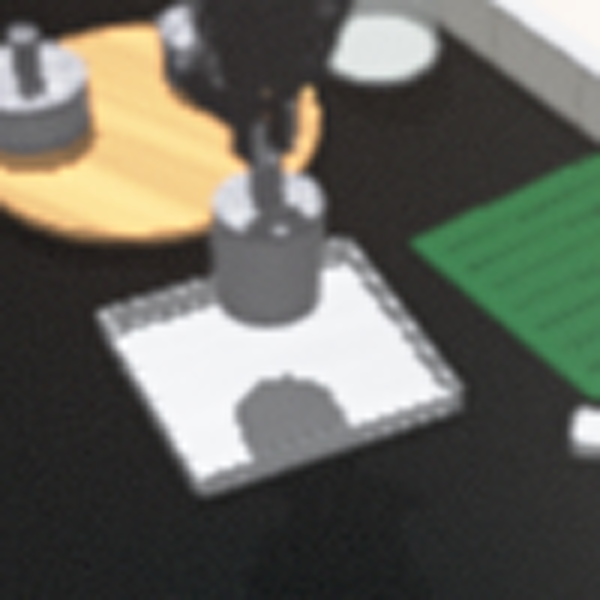

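The filter is level over the tray; its foot point at (275,367) matches the tray centre at about (280,370). I'll lower it.

Request:
{"method": "hand_motion", "body": {"ticks": [0, 0, 0, 0, 0, 0.006, 15, 0, 0, 0, 0, 0, 0.018, 15, 0, 0, 0, 0, 0, 0.032, 15, 0, 0, 0, 0, 0, 0.044, 15, 0, 0, 0, 0, 0, 0.053, 15, 0, 0, 0, 0, 0, 0.059, 15, 0, 0, 0, 0, 0, 0.062, 15, 0, 0, 0, 0, 0, 0.062, 15]}}

```text
time: 11.12
tool_pos: [451.3, 56.5, 88.2]
tcp_rot: [180.0, 0.0, 97.2]
ft_force: [-0.4, 0.0, -0.4]
finger_gap: 17.0
grip_force: 59.1
```

Request:
{"method": "hand_motion", "body": {"ticks": [0, 0, 0, 0, 0, 0.001, 15, 0, 0, 0, 0, 0, 0.002, 15]}}

```text
time: 11.38
tool_pos: [451.5, 56.6, 86.4]
tcp_rot: [180.0, 0.0, 97.2]
ft_force: [0.0, 0.6, -1.8]
finger_gap: 16.7
grip_force: 59.1
```

Request:
{"method": "hand_motion", "body": {"ticks": [0, 0, 0, 0, 0, 0.001, 15, 0, 0, 0, 0, 0, 0.001, 15, 0, 0, 0, 0, 0, 0.001, 15]}}

```text
time: 11.75
tool_pos: [451.2, 56.5, 85.1]
tcp_rot: [180.0, 0.0, 97.2]
ft_force: [0.5, 0.3, -1.3]
finger_gap: 16.9
grip_force: 59.1
```

Request:
{"method": "hand_motion", "body": {"ticks": [0, 0, 0, 0, 0, 0.0007, 15, 0, 0, 0, 0, 0, 0.0007, 15, 0, 0, 0, 0, 0, 0.0007, 15]}}

```text
time: 12.12
tool_pos: [451.4, 56.5, 84.8]
tcp_rot: [180.0, 0.0, 97.2]
ft_force: [-3.2, -0.3, 5.2]
finger_gap: 16.9
grip_force: 60.3
```

Contact made. I'll release and rise.

Request:
{"method": "hand_motion", "body": {"ticks": [0, 0, 0, 0, 0, 0, 20, 0, 0, 0, 0, 0, 0, 26, 0, 0, 0, 0, 0, 0, 50, 0, 0, 0, 0, 0, 0, 50, 0, 0, 0, 0, 0, 0, 50, 0, 0, 0, 0, 0, -0.008, 50, 0, 0, 0, 0, 0, -0.02, 50, 0, 0, 0, 0, 0, -0.04, 50], "force": 40}}

```text
time: 13.12
tool_pos: [450.9, 56.6, 125.2]
tcp_rot: [-180.0, -0.0, 97.2]
ft_force: [-0.2, -0.4, -0.2]
finger_gap: 50.1
grip_force: 0.0
```

Request:
{"method": "hand_motion", "body": {"ticks": [0, 0, 0, 0, 0, -0.03, 50, 0, 0, 0, 0, 0, -0.07, 50, 0, 0, 0, 0, 0, -0.1, 50, 0, 0, 0, 0, 0, -0.11, 50]}}

```text
time: 13.62
tool_pos: [452.5, 56.6, 237.6]
tcp_rot: [179.7, 0.0, 97.2]
ft_force: [1.6, 0.6, -0.1]
finger_gap: 49.8
grip_force: 0.0
```

```bash
python3 - <<'E'
from h import *
from bench import optics
S=optics.snapshot("side");T=optics.snapshot("top")
a=cv2.resize(S["pixels"][150:270,240:420],(600,400),interpolation=cv2.INTER_CUBIC)
b=cv2.resize(T["pixels"][130:230,310:410],(400,400),interpolation=cv2.INTER_CUBIC)
a=cv2.resize(a,(400,267));a=cv2.copyMakeBorder(a,0,133,0,0,cv2.BORDER_CONSTANT)
cv2.imwrite("pics/c8.png",np.hstack([a,b]))
# white mask of the lid in top, contour points on z=122/118
g=cv2.inRange(cv2.cvtColor(T["pixels"],cv2.COLOR_BGR2HSV),(0,0,140),(180,60,255)); 
rel([450,-100,230],[180,0,133])
E
```

```text
rel rot [  0.1   0.1 -35.8] d [-155.1  -21.4    5.6] | 157.0 at [451.9  56.6 235.6] [179.9   0.   97.2]
```

View pics/c8.png

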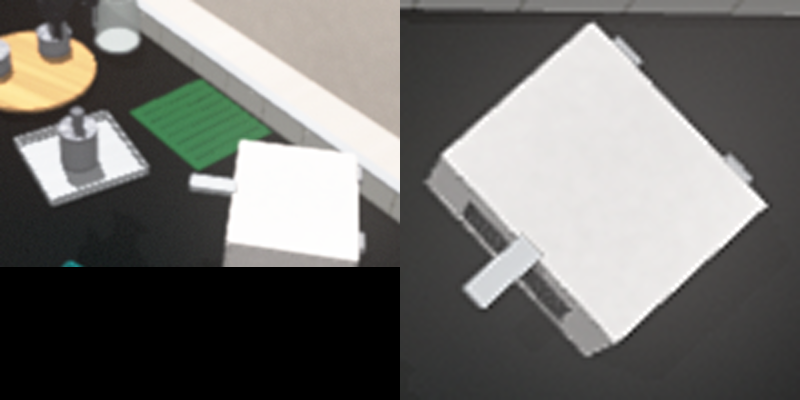

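The tall prefilter stands upright in the tray. In the top crop the lid-top corners are (192,22), (366,207), (213,343) and (40,157), and the tongue runs from about (132,247) to its tip at (73,297), all in the right half. In the side view the tongue is at px (325–347, 232).

```bash
python3 - <<'E'
from h import *
from bench import optics
np.set_printoptions(precision=1,suppress=True)
S=optics.snapshot("side");T=optics.snapshot("top")
P=lambda x,y,z:onz(T,310+(x-400-1.5)/4,130+(y-1.5)/4,z)
C=[P(592,22,118),P(766,207,118),P(613,343,118),P(440,157,118)]
print("lid",*[c[:2] for c in C],"sides",[np.linalg.norm(C[i]-C[i-1]) for i in range(4)])
hinge=(C[0]+C[1])/2;front=(C[2]+C[3])/2;ctr=sum(C)/4
d=(hinge-front)[:2];yaw=np.arctan2(d[1],d[0]);d=np.array([np.cos(yaw),np.sin(yaw)]);w=(C[1]-C[0]);print("yaw",np.degrees(yaw),"from width",np.degrees(np.arctan2(w[0],-w[1])),"hinge",hinge,"tongue from hinge",hinge[:2]-215*d,"front",front[:2]-35*d)
t=(P(463,288,122)+P(484,307,122))/2; print("tip",t,"tongue from tip",t[:2]+30*d, "predicted side px",proj(S,[*(t[:2]+30*d),122]))
m=cv2.inRange(cv2.cvtColor(S["pixels"],cv2.COLOR_BGR2HSV),(0,0,150),(180,60,255))[220:245,318:352]
ys,xs=np.nonzero(m[:, :20]);print("side tongue px",xs.min()+318,ys.mean()+220,[(x+318,ys[xs==x].mean().round(1)+220,(xs==x).sum()) for x in np.unique(xs)])
E
```

```text
lid [ 737.2 -295. ] [ 575.5 -442.9] [ 455.9 -309.1] [ 615.  -162.1] sides [np.float64(180.59161105180814), np.float64(219.12290685973397), np.float64(179.43514488407573), np.float64(216.530592354787)]
yaw -47.797236657868936 from width -47.579514028263375 hinge [ 656.3 -368.9  118. ] tongue from hinge [ 511.9 -209.7] front [ 511.9 -209.7]
tip [ 492.6 -189.9  122. ] tongue from tip [ 512.8 -212.1] predicted side px (np.float64(335.3067182223719), np.float64(231.1456720057344))
side tongue px 325 231.4268292682927 [(np.int64(325), np.float64(231.5), np.int64(2)), (np.int64(326), np.float64(230.5), np.int64(6)), (np.int64(327), np.float64(231.0), np.int64(7)), (np.int64(328), np.float64(231.0), np.int64(7)), (np.int64(329), np.float64(231.0), np.int64(7)), (np.int64(330), np.float64(231.0), np.int64(7)), (np.int64(331), np.float64(231.5), np.int64(6)), (np.int64(332), np.float64(231.5), np.int64(6)), (np.int64(333), np.float64(231.5), np.int64(6)), (np.int64(334), np.float64(232.0), np.int64(7)), (np.int64(335), np.float64(232.0), np.int64(7)), (np.int64(336), np.float64(232.0), np.int64(7)), (np.int64(337), np.float64(232.0), np.int64(7))]
```

The sides measure 180 × 218 mm against 180 × 220, the tongue is at (512,-211) by both methods, and the side view agrees.

```bash
python3 - <<'E'
from h import *
rel([512,-211,180],[180,0,132.3])
E
```

```text
rel rot [ -0.1  -0.  -35.1] d [-273.1   27.5   53.2] | 280.0 at [450.7  56.5 233.3] [-179.9   -0.    97.2]
```

Request:
{"method": "hand_motion", "body": {"ticks": [0, 0, -3, 0.015, 0.002, 0.002, 50, 0, 0, -8, 0.055, 0.014, 0.008, 50, 0, 0, -13, 0.1, 0.025, 0.016, 50, 0, 0, -18, 0.15, 0.037, 0.026, 50, 0, 0, -23, 0.195, 0.048, 0.036, 50, 0, 0, -29, 0.235, 0.057, 0.046, 50, 0, 0, -34, 0.255, 0.062, 0.054, 50, 0, 0, -35, 0.258, 0.062, 0.056, 50]}}

```text
time: 14.82
tool_pos: [478.6, 321.7, 175.9]
tcp_rot: [-179.8, -0.1, 132.4]
ft_force: [-0.5, -0.9, 0.1]
finger_gap: 50.3
grip_force: 0.0
```

```bash
python3 - <<'E'
from h import *
rel([512,-211,95.5],[180,0,132.3])
E
```

```text
rel rot [-0.2 -0.1  0.1] d [-415.8 -334.5   81.1] | 540.0 at [478.6 321.7 175.9] [-1.798e+02 -1.000e-01  1.324e+02]
```

My mistake: I typed that move before reading the printed shift and got the sign wrong, so the arm went to the turntable side at z ≥ 176, well above everything and with no contact force. Now the correct direction.

Request:
{"method": "hand_motion", "body": {"ticks": [0, 0, 0, -0.012, -0.01, -0.004, 50, 0, 0, 0, -0.05, -0.04, -0.01, 50, 0, 0, 0, -0.095, -0.076, -0.015, 50, 0, 0, 0, -0.14, -0.112, -0.015, 50, 0, 0, 0, -0.185, -0.148, -0.015, 50, 0, 0, 0, -0.23, -0.185, -0.015, 50, 0, 0, 0, -0.275, -0.221, -0.015, 50, 0, 0, 0, -0.31, -0.249, -0.015, 50]}}

```text
time: 15.82
tool_pos: [503.0, -80.5, 194.3]
tcp_rot: [180.0, 0.1, 132.0]
ft_force: [0.0, 0.8, -0.3]
finger_gap: 49.9
grip_force: 0.0
```

```bash
python3 - <<'E'
from h import *
rel([512,-211,170],[180,0,132.3])
E
```

```text
rel rot [ 0.   0.1 -0.3] d [-103.   -80.6   24.4] | 133.0 at [503.  -80.5 194.3] [1.80e+02 1.00e-01 1.32e+02]
```

Request:
{"method": "hand_motion", "body": {"ticks": [0, 0, 0, -0.025, -0.02, 0.004, 50, 0, 0, 0, -0.055, -0.043, 0.01, 50, 0, 0, 0, -0.082, -0.064, 0.018, 50, 0, 0, 0, -0.098, -0.076, 0.024, 50, 0, 0, 0, -0.103, -0.0806, 0.024, 50, 0, 0, 0, -0.103, -0.0806, 0.024, 50]}}

```text
time: 16.58
tool_pos: [513.4, -207.0, 169.8]
tcp_rot: [180.0, 0.0, 132.1]
ft_force: [0.3, 0.1, -0.1]
finger_gap: 49.8
grip_force: 0.0
```

```bash
python3 - <<'E'
from h import *
from bench import optics,r
rel([512,-211,95.5],[180,0,132.3])
S=optics.snapshot("side")
I=cv2.resize(S["pixels"][185:245,300:375],(750,600),interpolation=cv2.INTER_CUBIC);cv2.imwrite("pics/c9.png",(255*(I/255.)**.6).astype(np.uint8))
s=r.sense();p=s["tool_pos"];R=Ro.from_euler("xyz",s["tcp_rot"],degrees=True)
for q in ([0,25,-5],[0,-25,-5]): print((np.array(proj(S,p+R.apply(q)))-(300,185))*10)
E
```

```text
rel rot [ 0.   0.  -0.2] d [-2.  -3.7 74.3] | 74.0 at [ 513.4 -207.   169.8] [180.    0.  132.1]
[363.98709017 283.81918171]
[345.46952275 384.44126472]
```

View pics/c9.png

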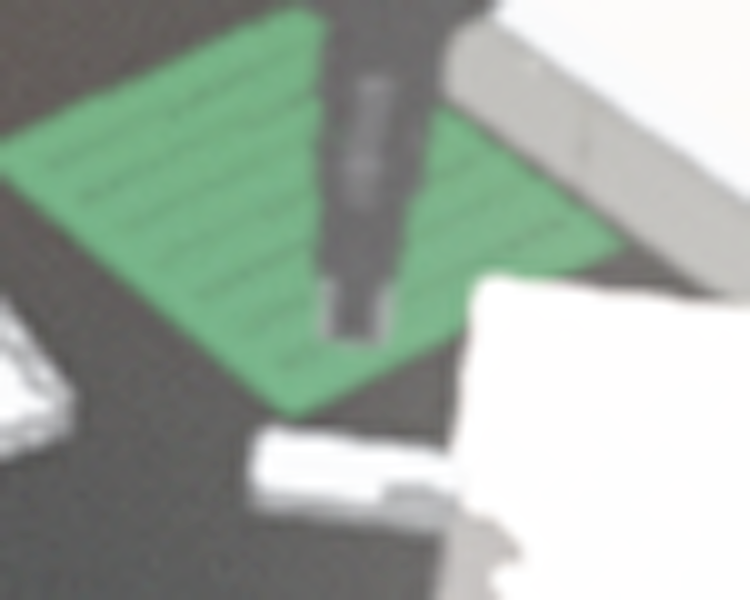

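The fingers are above the tongue (fingertip at crop (357,342), tongue mid at (350,475)) and straddle its width. I'll go down and grip.

Units first: shifts go in m. So 76 mm is 0.076, 74 mm is 0.074.

Request:
{"method": "hand_motion", "body": {"ticks": [0, 0, 0, -0.001, -0.002, 0.01, 50, 0, 0, 0, -0.002, -0.0035, 0.03, 50, 0, 0, 0, -0.002, -0.0035, 0.05, 50, 0, 0, 0, -0.002, -0.0035, 0.066, 50, 0, 0, 0, -0.002, -0.0035, 0.074, 50, 0, 0, 0, -0.002, -0.0035, 0.076, 50, 0, 0, 0, -0.002, -0.0035, 0.076, 36, 0, 0, 0, -0.002, -0.0035, 0.076, 30], "force": 60}}

```text
time: 17.62
tool_pos: [512.8, -211.3, 94.3]
tcp_rot: [180.0, 0.1, 132.2]
ft_force: [-0.5, 0.3, -0.5]
finger_gap: 30.0
grip_force: 0.0
```

Request:
{"method": "hand_motion", "body": {"ticks": [0, 0, 0, 0, 0, 0, 15, 0, 0, 0, 0, 0, 0, 15, 0, 0, 0, 0, 0, 0, 15, 0, 0, 0, 0, 0, 0, 15], "force": 60}}

```text
time: 18.12
tool_pos: [513.2, -211.8, 95.1]
tcp_rot: [180.0, 0.2, 132.2]
ft_force: [-1.2, -1.8, 6.9]
finger_gap: 14.7
grip_force: 3.0
```

Request:
{"method": "hand_motion", "body": {"ticks": [0, 0, 0, 0, 0, 0, 10, 0, 0, 0, 0, 0, 0, 10], "force": 60}}

```text
time: 18.38
tool_pos: [513.3, -211.7, 95.1]
tcp_rot: [180.0, 0.2, 132.2]
ft_force: [-0.6, -0.4, 5.8]
finger_gap: 10.3
grip_force: 3.0
```

```bash
python3 - <<'E'
from h import *
from bench import optics,r
S=optics.snapshot("side"); s=r.sense(); print(s["wrist_torque"],s["grip_force"],s["finger_gap"])
m=cv2.inRange(cv2.cvtColor(S["pixels"],cv2.COLOR_BGR2HSV),(0,0,150),(180,60,255))[218:245,318:350]
for row in m: print("".join("#" if v else "." for v in row))
E
```

```text
[-0.21018123  0.18858058  0.00232709] 3.000047993991757 9.957757838708998
.............................###
.............................###
............................####
............................####
............................####
............................####
............................####
............................####
............................####
...........................#####
........######.............#####
........#######............#####
.......########............#####
.......########............#####
.......########..........#######
........#######..........#######
........##########...###########
................##..############
.......................###.#####
...........................#####
...........................#####
...........................#####
...........................#####
...........................#####
...........................#####
...........................#####
..........................######
```

The fingers closed freely to 10 mm with an upward push of about 6 N, so the tips are resting on top of the tongue. In the side images too they sit about 25 mm higher than the reported TCP suggests. I'll open, go about 24 mm deeper and grip again.

To row units: -5 mm is -0.005, 22 mm is 0.022.

Request:
{"method": "hand_motion", "body": {"ticks": [0, 0, 0, 0, 0, -0.005, 50, 0, 0, 0, 0, 0, -0.008, 50, 0, 0, 0, 0, 0, -0.008, 50, 0, 0, 0, 0, 0, -0.008, 50, 0, 0, 0, 0, 0, 0, 50, 0, 0, 0, 0, 0, 0.008, 50, 0, 0, 0, 0, 0, 0.016, 50, 0, 0, 0, 0, 0, 0.022, 50], "force": 60}}

```text
time: 19.42
tool_pos: [511.9, -210.7, 70.4]
tcp_rot: [-180.0, -0.1, 132.2]
ft_force: [0.2, -0.1, 0.0]
finger_gap: 49.9
grip_force: 0.0
```

Request:
{"method": "hand_motion", "body": {"ticks": [0, 0, 0, 0, 0, 0.002, 50, 0, 0, 0, 0, 0, 0.002, 40, 0, 0, 0, 0, 0, 0.002, 30, 0, 0, 0, 0, 0, 0.002, 18, 0, 0, 0, 0, 0, 0.002, 18, 0, 0, 0, 0, 0, 0.002, 18, 0, 0, 0, 0, 0, 0.002, 18], "force": 50}}

```text
time: 20.3
tool_pos: [511.5, -212.0, 70.1]
tcp_rot: [-179.9, 0.0, 132.2]
ft_force: [-6.8, -3.7, 5.3]
finger_gap: 25.4
grip_force: 49.5
```

Print rows for each call.

Gripped now: 25.4 mm gap at 50 N on the 26 mm tongue. I'll work out the arc in tool axes, with the tool leaning by half the lid angle so its body clears the lid.

```bash
python3 - <<'E'
from h import *
np.set_printoptions(precision=1,suppress=True)
L=46
def pose(t):
    a=np.radians(t);p=a/2;c,s=np.cos(a),np.sin(a)
    Q=np.array([-(215*(1-c)+6*s),0,-(215*s+6*c-6)])
    return Q+L*np.array([np.sin(p),0,np.cos(p)-1]),Ro.from_euler("y",t/2,degrees=True)
ts=[0,16,34,50]
for k in range(3):
    p0,R0=pose(ts[k])
    for t in np.arange(ts[k]+2,ts[k+1]+.1,2 if k==2 else 2.25 if k==1 else 2):
        p,R=pose(t); print(t,(R0.inv()*R).as_rotvec(degrees=True)[1].round(2),R0.inv().apply(p-p0))
    print(ts[k+1],R0.inv().apply(pose(ts[k+1])[0]-p0))
E
```

```text
2.0 1.0 [ 0.5  0.  -7.5]
4.0 2.0 [  0.7   0.  -15. ]
6.0 3.0 [  0.6   0.  -22.5]
8.0 4.0 [  0.3   0.  -30. ]
10.0 5.0 [ -0.3   0.  -37.4]
12.0 6.0 [ -1.1   0.  -44.8]
14.0 7.0 [ -2.2   0.  -52.2]
16.0 8.0 [ -3.6   0.  -59.5]
16 [ -3.6   0.  -59.5]
18.0 1.0 [-0.6  0.  -7.4]
20.25 2.12 [ -1.5   0.  -15.6]
22.5 3.25 [ -2.8   0.  -23.9]
24.75 4.37 [ -4.4   0.  -32. ]
27.0 5.5 [ -6.3   0.  -40. ]
29.25 6.62 [ -8.6   0.  -48. ]
31.5 7.75 [-11.1   0.  -55.8]
33.75 8.88 [-13.9   0.  -63.5]
34 [-14.3   0.  -64.3]
36.0 1.0 [-1.7  0.  -7.1]
38.0 2.0 [ -3.7   0.  -14.1]
40.0 3.0 [ -5.9   0.  -21. ]
42.0 4.0 [ -8.3   0.  -27.8]
44.0 5.0 [-11.    0.  -34.5]
46.0 6.0 [-13.9   0.  -41.1]
48.0 7.0 [-17.    0.  -47.6]
50.0 8.0 [-20.4   0.  -54. ]
50 [-20.4   0.  -54. ]
```

To row units: -59.5 mm is -0.0595, -52 mm is -0.052.

Request:
{"method": "hand_motion", "body": {"ticks": [0, 1, 0, 0.0005, 0, -0.0075, 18, 0, 2, 0, 0.0007, 0, -0.015, 18, 0, 3, 0, 0.0006, 0, -0.0225, 18, 0, 4, 0, 0.0003, 0, -0.03, 18, 0, 5, 0, -0.0003, 0, -0.0374, 18, 0, 6, 0, -0.001, 0, -0.0448, 18, 0, 7, 0, -0.002, 0, -0.052, 18, 0, 8, 0, -0.0036, 0, -0.0595, 18], "force": 50}}

```text
time: 21.3
tool_pos: [513.7, -214.4, 128.5]
tcp_rot: [-179.9, -8.1, 132.1]
ft_force: [-1.7, -5.1, -4.5]
finger_gap: 24.9
grip_force: 49.3
```

```bash
python3 - <<'E'
from h import *
from bench import r
s=r.sense();R=Ro.from_euler("xyz",s["tcp_rot"],degrees=True);print(s["wrist_torque"],s["tool_pos"]+R.apply([0,0,-46]))
E
```

```text
[-0.51801817  0.49121886  0.39397859] [ 518.11714636 -219.0840514   174.00252108]
```

Forces are small and the arc fits. I'll continue.

Request:
{"method": "hand_motion", "body": {"ticks": [0, 1, 0, -0.0006, 0, -0.0074, 18, 0, 2.1, 0, -0.0015, 0, -0.0156, 18, 0, 3.2, 0, -0.0028, 0, -0.0239, 18, 0, 4.4, 0, -0.0044, 0, -0.032, 18, 0, 5.5, 0, -0.0063, 0, -0.04, 18, 0, 6.6, 0, -0.0086, 0, -0.048, 18, 0, 7.8, 0, -0.0111, 0, -0.0558, 18, 0, 9, 0, -0.0143, 0, -0.0643, 18], "force": 50}}

```text
time: 22.3
tool_pos: [529.4, -231.2, 190.1]
tcp_rot: [-179.9, -17.1, 132.1]
ft_force: [-2.3, -4.9, -4.7]
finger_gap: 25.1
grip_force: 49.4
```

```bash
python3 - <<'E'
from h import *
from bench import r
s=r.sense();R=Ro.from_euler("xyz",s["tcp_rot"],degrees=True);Q=s["tool_pos"]+R.apply([0,0,-46]);print(s["wrist_torque"],Q,s["joint_pos"].round(0))
E
```

```text
[-0.5261334   0.31448011  0.41986924] [ 538.52270412 -241.2301509   234.10168174] [-32.  21.  72.   5. 103. -74.]
```

To row units: -11 mm is -0.011, -54 mm is -0.054.

Request:
{"method": "hand_motion", "body": {"ticks": [0, 1, 0, -0.0017, 0, -0.0071, 18, 0, 2, 0, -0.0037, 0, -0.0141, 18, 0, 3, 0, -0.0059, 0, -0.021, 18, 0, 4, 0, -0.0083, 0, -0.0278, 18, 0, 5, 0, -0.011, 0, -0.0345, 18, 0, 6, 0, -0.0139, 0, -0.0411, 18, 0, 7, 0, -0.017, 0, -0.0476, 18, 0, 8, 0, -0.0204, 0, -0.054, 18], "force": 50}}

```text
time: 23.3
tool_pos: [553.4, -257.2, 235.6]
tcp_rot: [-179.9, -25.1, 132.1]
ft_force: [-2.7, -2.9, -4.3]
finger_gap: 25.0
grip_force: 49.7
```

Request:
{"method": "hand_motion", "body": {"ticks": [0, 0, 0, 0, 0, 0, 18, 0, 0, 0, 0, 0, 0, 18, 0, 0, 0, 0, 0, 0, 18, 0, 0, 0, 0, 0, 0, 18], "force": 50}}

```text
time: 23.8
tool_pos: [553.4, -257.1, 235.5]
tcp_rot: [-179.9, -25.0, 132.1]
ft_force: [-3.5, -4.3, -5.3]
finger_gap: 25.0
grip_force: 50.0
```

```bash
python3 - <<'E'
from h import *
from bench import r,optics
np.set_printoptions(precision=1,suppress=True)
Q=[]
for i in range(3):
    S=optics.snapshot("side");T=optics.snapshot("top"); s=r.sense();R=Ro.from_euler("xyz",s["tcp_rot"],degrees=True);Q.append(s["tool_pos"]+R.apply([0,0,-46]))
Q=np.mean(Q,0);d=np.array([.673,-.74]);x=(Q[:2]-[656,-370])@d;print(s["wrist_torque"],Q,"angle",np.degrees(np.arctan2(Q[2]-110,-x))-np.degrees(np.arctan2(6,215)),"radius",np.hypot(x,Q[2]-110))
# predicted lid corners (top face) in both views, for 45/50/55
y=np.array([.74,.673])
for a in (46,48,50,52,54):
    c,sn=np.cos(np.radians(a)),np.sin(np.radians(a))
    for L in(1,-1):
        h=np.array([656,-370])+(-180*c+8*sn)*d+110*L*y; print(a,L,np.array(proj(S,[*h,110+180*sn+8*c])),np.array(proj(T,[*h,110+180*sn+8*c])))
cv2.imwrite("pics/S.png",S["pixels"]);cv2.imwrite("pics/T.png",T["pixels"])
for n,s in(("S",S),("T",T)):
    g=cv2.inRange(cv2.cvtColor(s["pixels"],cv2.COLOR_BGR2HSV),(0,0,175),(180,40,255))
    box=(300,150,420,300) if n=="S" else (300,120,410,230)
    x0,y0,x1,y1=box
    print(n)
    for row in range(y0,y1,3): print(row,"".join("#" if v else "." for v in g[row,x0:x1:2]))
E
```

```text
[-0.6  0.3  0.5] [ 566.4 -271.5  277.2] angle 49.867638299210654 radius 213.72592899021788
46 1 [370.4 185.5] [339.2 146.8]
46 -1 [366.5 230.8] [387.4 198.7]
48 1 [372.  184.6] [340.5 145.4]
48 -1 [368.3 230. ] [388.9 197.5]
50 1 [373.7 183.8] [341.9 144.1]
50 -1 [370.3 229.2] [390.4 196.2]
52 1 [375.4 183.1] [343.3 142.7]
52 -1 [372.2 228.5] [392. 195.]
54 1 [377.2 182.4] [344.8 141.3]
54 -1 [374.3 227.9] [393.5 193.7]
S
150 ###########################################.................
153 .##########################################.................
156 ..#######################################...................
159 .....###################################...................#
162 .......################################...................##
165 #........#############################...................###
168 #.
[... 4375 characters left out ...]
.......#..###########################...
198 ........................###########################....
201 .......................############################....
204 ......................############################.....
207 .....................#############################.....
210 ...................###############################.....
213 ..................###############################......
216 .................###############################.......
219 ................################################.......
222 ...............################################........
225 ..............#################################........
228 .............#################################.........
```

The lid angle is 49.9° from the gripper arc (radius 213.7 against 215 mm). In the top view the lid's front corner is at about (344,144), where 50° predicts (342,144). Forces are steady and low, so I'm handing in.

```bash
python3 -c "
from bench import workorder
print(workorder.hand_in())"
```

```text
the job is handed in; nothing more can be done
None
```

I handed the job in: the tall prefilter was tipped to 40° over the mat for over a second and stood upright in the tray, and the gripper alone is holding the lid at about 50°. Along the way I viewed 11 pictures instead of 10, and sent one move the wrong way, which touched nothing.

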